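# Snug up the air-manifold plug and rack the T-handle

### The arm

A 6-joint arm with a two-finger parallel gripper is mounted at the origin on the work surface. World frame = base frame: x ahead of the robot, y to its left, z up, the work surface at z = 0. Lengths are in mm, angles in degrees, forces in N, time in s.
With the tool pointing down it reaches from about 225 to 725 mm from the base axis. Payload 3.1 kg.
Tool frame: the origin (TCP) lies at the centre of the arm's flange, where the gripper is bolted on; the fingertips stand 173 mm ahead of it and the grasp point (between the pads) lies 155 mm ahead of it; z points along the fingers, y is the line along which they close (so a half turn about z gives the same grasp; the last joint's range is limited). The gripper opens to 85 mm and grips with 20 to 120 N. Pads are 22 mm wide; open, the fingers measure 114 mm over their backs; the gripper's body (76 mm by 85 mm) begins 54 mm behind the grasp point. The pads swing forward as they close: fully open they stand 13 mm farther back than shut.
Start: joints at [-79.057, 2.75, 5.684, 92.934, 0, 82.678], TCP at [164.534, -498.544, 404.712] pointing down, gripper open.
Joint ranges: [-166.93, 166.93], [-56.73, 111.36], [-69.38, 81.34], [-121.58, 131.49], [-85.45, 84.26], [-180, 180]. Speed limits (degrees/s): [159.86, 159.86, 180, 180, 180, 180].

### API

Orientations are given as a 3x3 rotation matrix whose columns are the frame's x, y, z axes.
In Python, from bench import * gives the robot as it stands.
- The arm moves only by the tool move_arm, never from a script. Its argument "series" is a list of rows, each a list of 5 numbers: the closure, from -1 (fully open) to 1 (shut), so that 0 is half open, then the shift along the tool's x, y, z scaled (see below), then the turn about the tool's z scaled (see below). A call has 1 to 10 rows; each row shifts and turns the commanded pose from where the row before left it, along the tool's axes as they then stand; what a row does not reach is not made up. The controller multiplies each number of a shift by 50 mm and each number of a turn by 0.08 rad. A row lasts 1/10 s, in which the tool goes at most 50 mm and 8.59 degrees, less where a joint would pass 70% of its speed; a pose out of reach is approached as far as the arm can. A call with a number of a shift or a turn outside -1 to 1 is refused whole. A call with a gripper value outside its range is refused whole. The fingers move at their own pace and stop on an object; "squeeze" is the grip in N (left out, the last holds). Time passes only in rows, so rows that do not move let the fingers close. It gives the time, the measured TCP pose, the force, the opening and the grip force at its end, in the units of the state.
- get_obs(): the state, without advancing time (a new reading comes with each control period).
- snapshot(name): name is "scene" or "top" or "wrist"; returns a dict with "img" (480x640x3 uint8, blue, green, red), "camera_matrix" (3x3 intrinsics, pixels), "k1" (the pictures are not rectified: a ray, as slopes to the right and down, at radius r is drawn at 1 + k1 r^2 times it, then the intrinsics apply), "extrinsics" (4x4, takes a point from camera to world coordinates); the wrist camera has in their place "tool_from_camera" (4x4, takes a point from camera to tool coordinates, whose origin is the TCP and whose axes are the flange's). Camera axes: x right, y up, looking along -z (the intrinsics and any distortion apply to the point x, -y, -z); pixel columns grow to the right and rows downward; lengths in mm; the calibration is good to about 2 mm. A picture is of the moment at which its call begins: read the wrist's pose just before it. There is no depth.
- job_done(): hands the job in; it is judged then, once.
Trained networks look in the newest picture that a camera, given by its name, has taken for a name from the list of things; names that differ only in an ending like _2 or _b are one class to them, and where a whole thing is asked for, a point or a joint stands for the part that bears it (a point fixed in the world has none). Each returns a list of dicts, best first, with "score" (0 to 1); they miss things now and then, are a little off and sometimes report something else, mostly with a low value. They report only what shows in the picture. A call takes as long as a camera call.
- cut_out(camera, thing): "region" (480x640 bool, what is visible of it) and "pixel" ([column, row] in pixels, amid what is visible of it).
The state is a dict: "clock": time; "joint_positions": joint angles; "qvel": joint speeds; "effort": joint torques, N m; "ee_pos": TCP position; "orientation": TCP orientation; "ft_force": force on the tool from outside, world axes, zero at the start; "wrist_torque": the same for the moment, N m; "grip_width": finger opening in mm; "finger_force": force on a finger pad.
Only numpy, scipy, OpenCV 4.12 (cv2) and the standard library are available. Lean on these libraries where they do the work, as an engineer would, in place of code of your own. Each camera call takes 0.05 s, during which the arm holds its last target. There are 200 camera calls.

### The job

The brass plug in the end port of the air manifold is only started in its tapered thread, with the big T-handle standing in it. Push an arm of the T-handle round clockwise (seen from above) until the plug goes properly snug, but do not force it: the aluminium port cracks if it is overtightened. Then lift the T-handle out and lay it back in its own place in the drive-tool rack, down in its notches with the square drive pointing down between the rails, leaving the other tools and the padlock where they are.

Things in the scene. Friction and masses are not known exactly. Their poses are not given: they have to be found in the camera images.
- plug: Brass taper plug, 27 mm round, upright axis; origin: centre of its top face, 71-73 mm above the bench. Socket 13.4 mm square, 13 mm deep. Turns freely for 0.3-0.9 rad (unknown), then stiffens gradually over some 0.7 rad, with no stop, and stays where it is left. Snug from about 0.6 Nm; 0.8 Nm is right (8 N pushed 105 mm from the axis); the port cracks at about 1.3 Nm.
- port (a point): Point on the port's axis, level with the top of the 38 mm round boss that the plug is screwed into, 66 mm above the bench.
- manifold: Aluminium bar 50 x 205 x 50 mm bolted down, top 58 mm above the bench; origin on the bench below the end port, y axis along the bar: it runs from y -36 to +170 mm, an elbow on to +208. Bosses with older plugs at y 65 and 130, tops 66 mm high. On +x two couplings to x 62, on -x a gauge to x -57 mm, all below 56 mm.
- tbar_head (a point): Big sliding T-handle, steel, 0.32-0.46 kg: round bar 14 mm thick, 250 mm long along x, through a 24 mm cubic head at mid-length. Point: bar's axis at the head's centre; z up. Below it a round neck to -17 mm, resting on the plug, then a 12.7 mm square drive 13 mm long, in the socket with some 0.1 rad of play; lift 13 mm to clear it. Either arm may be pushed.
- rack: Fixed drive-tool rack. Origin on the bench under its middle; x along the stored tools. Base board x -55..170, y -107..107, 6 mm high. Two black rails across at x -42 and +42 mm, 10 mm thick, tops 60 mm high, four notches each at y -78, -26, 26, 78 mm. On the board beyond the rails a white strip at x 151 mm shows each place's drive as a black square (stroke: extension bar).
- place (a point): The big T-handle's own place, with the biggest square (12.7 mm): y +26 mm in the rack, x axis along the notches. Point half-way between the rails, at the height of the notch floors (46 mm above the bench). Notches 17 mm wide, 14 mm deep, bevelled 4 mm at the top. The laid bar's axis lies 7 mm above this point, head between the rails, either end first.
- tbar_small: Small T-handle with a 116 mm bar, 8 mm thick, lying in the notches at y -78 mm; origin on the bar's axis at its head. Leave it. The place at y -26 mm, for a middle-sized T-handle (9.5 mm square, notches 12.5 mm wide), is empty.
- extension: Extension bar, 13 mm thick, 244 mm long, with a 22 mm collar end, lying in the notches at y +78 mm, 52 mm from the big T-handle's place; origin on its axis. Leave it.
- padlock: Brass padlock 40 x 32 x 22 mm with a steel shackle, lying on the bench beyond the work; origin at the centre of its underside. Leave it.

How it is judged (in metres and radians):
On the way:
1. the plug is tightened snug in its tapered port (contact force between plug and manifold above 55 N), for 0.3 s.
At the end, for the whole second after the job is handed in: The plug is still wedged snug (thread force over 50 N, about 0.5 Nm of tightening); the T-handle lies released and at rest in its own notches, drive down: head within 5 mm across, 20 mm along and 4 mm in height, bar within 0.1 rad of the rack's x axis (contact force between plug and manifold above 50 N and x of tbar_head in the frame of place between -0.02 and 0.02 m and y of tbar_head in the frame of place between -0.005 and 0.005 m and z of tbar_head in the frame of place between 0.003 and 0.011 m and angle between the x axis of tbar_head and the x axis of rack, either way round below 0.1 rad and angle between tbar_head's own z axis and vertical below 0.2 rad and linear speed of tbar below 0.02 m/s); the robot touches nothing.
It fails at once if the plug is overtightened and the port cracks (contact force between plug and manifold above 125 N).
It fails at once if the small T-handle or the extension bar in the rack is moved by over 20 mm (distance of any of tbar_small, extension from where it was at the start of the episode above 0.02 m).
It fails at once if the padlock is moved by over 20 mm (distance of padlock from where it was at the start of the episode above 0.02 m).
It also fails if it takes over 64 s, if anything falls off the work surface, if the arm or the gripper's body presses on something with over 40 N, if the wrist force passes 120 N, or if a joint passes its speed limit or range.

## Working session

There is one attempt and no reset: what is moved stays moved. The work goes in short steps, Python scripts to look and compute and a tool call to move; the robot and the scene stay as the last step left them, time stands still between calls to the robot, and variables do not carry over. Pictures are saved under pics/ and viewed, at most 10 in all, crops included, and the job is handed in when it is done.

Besides the shell and the picture viewer there is one more tool, called after "Request:" as name(argument=value, ...) on one line, values as JSON. move_arm: Moves the arm, as the interface text tells. Shifts and turns lie within -1 to 1; 1 stands for 50 mm of shift or 0.08 rad of turn. Its arguments: {"type":"object","properties":{"series":{"type":"array"},"squeeze":{"type":"number"}},"required":["series"]}

```bash
ls; mkdir -p pics; cat > h.py <<'E'
from bench import *
import numpy as np, cv2
def cam(s,o=None):
    if "extrinsics" in s: return np.array(s["extrinsics"])
    T=np.eye(4);T[:3,:3]=o["orientation"];T[:3,3]=o["ee_pos"]
    return T@np.array(s["tool_from_camera"])
def ray(s,E,px):
    K=np.array(s["camera_matrix"]);p=(np.array(px,float)-K[:2,2])/[K[0,0],K[1,1]]
    u=p.copy()
    for _ in range(30): u=p/(1+s["k1"]*(u@u))
    d=E[:3,:3]@np.array([u[0],-u[1],-1.]);return E[:3,3],d
def atz(s,E,px,z):
    o,d=ray(s,E,px);return o+d*(z-o[2])/d[2]
def proj(s,E,P):
    c=np.linalg.inv(E)@np.append(P,1);u=np.array([c[0],-c[1]])/-c[2]
    u=u*(1+s["k1"]*(u@u));K=np.array(s["camera_matrix"]);return K[:2,:2]@u+K[:2,2]
E
python3 - <<'E'
from h import *
o=get_obs();print(o)
for n in ["scene","top","wrist"]:
    o=get_obs();s=snapshot(n);cv2.imwrite(f"pics/{n}0.png",s["img"]);E=cam(s,o)
    print(n,E[:3,3].round(),s["k1"])
    for t,z in [("tbar_head",90),("plug",72),("manifold",58),("rack",60),("tbar_small",60),("extension",55),("padlock",15)]:
        for r in cut_out(n,t)[:2]:
            print(t,round(r["score"],2),np.round(r["pixel"]),atz(s,E,r["pixel"],z).round(1),r["region"].sum())
E
```

```text
pics
{'clock': 0.0, 'joint_positions': array([-7.90556862e+01,  2.79321735e+00,  5.59078264e+00,  9.29337261e+01,
        6.52838221e-04,  8.26772763e+01]), 'qvel': array([ 0.0576414 ,  0.04820792,  0.05023714,  0.00402995, -0.06350229,
        0.06050576]), 'effort': array([-5.41099380e-04, -3.38781846e+01,  3.20014751e+01,  2.00362725e-02,
       -1.94084346e-04,  5.17118892e-06]), 'ee_pos': array([ 164.50617565, -498.34147369,  403.50646696]), 'orientation': array([[ 9.49606035e-01,  3.13445665e-01, -4.39994077e-04],
       [ 3.13445817e-01, -9.49603215e-01,  2.33539308e-03],
       [ 3.14199049e-04, -2.35561767e-03, -9.99997176e-01]]), 'ft_force': array([-0.11972144, -0.30180945, -0.03619949]), 'wrist_torque': array([-0.02580622,  0.0312697 , -0.01403645]), 'finger_force': 0.0, 'grip_width': 85.043588148498}
scene [1332. -344.  688.] 0.041879026485177155
tbar_head 0.78 [189. 232.] [ 479.9 -233.1   90. ] 920
manifold 0.59 [229. 242.] [ 508.5 -158.3   58. ] 3527
extension 0.58 [398. 196.] [493.2 286.3  55. ] 470
padlock 0.57 [351. 324.] [797.   -9.2  15. ] 419
top [ 528.   11. 1016.] -0.0416946318549077
tbar_head 0.81 [458. 322.] [ 461.1 -233.8   90. ] 1232
manifold 0.63 [396. 310.] [ 479.9 -127.9   58. ] 4217
rack 0.7 [216. 274.] [541.2 199.4  60. ] 11967
tbar_small 0.63 [254. 298.] [498.4 129.4  60. ] 286
extension 0.55 [172. 308.] [479.3 279.5  55. ] 1095
wrist [ 239. -474.  375.] 0.012366355361363601
```

View pics/top0.png

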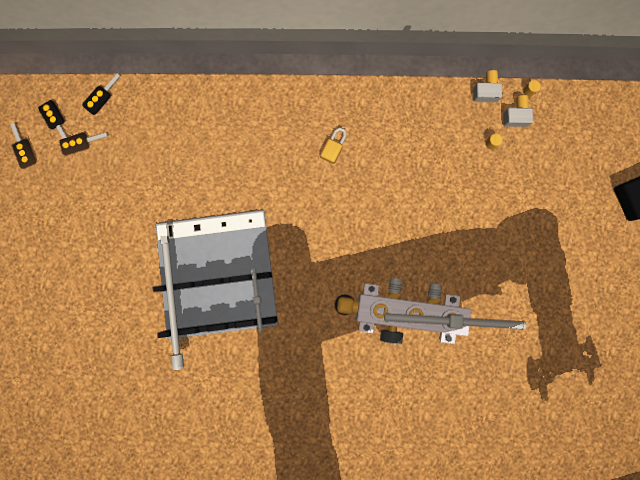

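View pics/scene0.png

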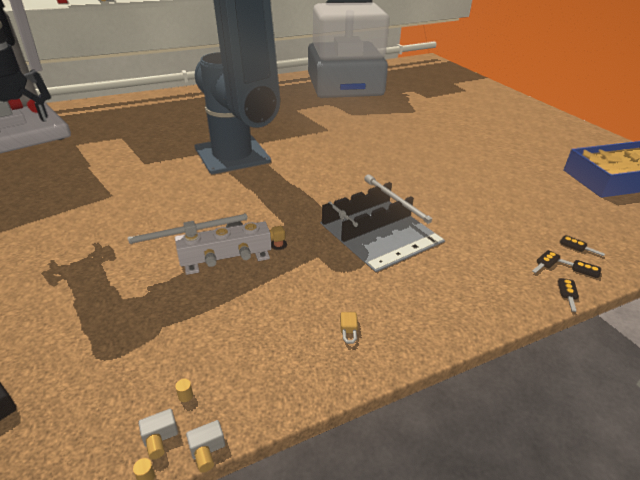

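The T-handle's head is at about (456,321) in the top view. Its bar runs from (385,316) to (524,325), with the free arm on the -y side. The rack's strip squares are at (171,231) (the stroke), (197,228) (the biggest), (223,224) and (250,221), with the extension at far left. The padlock is at (333,146), well clear.

```bash
python3 - <<'E'
from h import *
s=snapshot("top");E=cam(s)
r=cut_out("top","tbar_head")[0]["region"]
ys,xs=np.nonzero(r);W=np.array([atz(s,E,p,89)[:2] for p in zip(xs,ys)])
m=W.mean(0);u=np.linalg.svd(W-m,full_matrices=False)[2][0];t=(W-m)@u
c=m+u*(t.max()+t.min())/2
print("bar mid",c,"dir",np.degrees(np.arctan2(u[1],u[0])),"len",np.ptp(t))
# head by width
n=np.array([-u[1],u[0]]);w=np.abs((W-m)@n)>9
print("head",W[w].mean(0),w.sum())
# strip squares
g=cv2.cvtColor(s["img"],cv2.COLOR_BGR2GRAY)
for px in [(171,231),(197,228),(223,224),(250,221)]:
    a=g[px[1]-6:px[1]+7,px[0]-6:px[0]+7].astype(float);wt=np.clip(150-a,0,None)
    yy,xx=np.mgrid[-6:7,-6:7];q=np.array(px)+[(wt*xx).sum()/wt.sum(),(wt*yy).sum()/wt.sum()]
    print(q.round(1),atz(s,E,q,7).round(1),(wt>20).sum())
im=cv2.resize(s["img"][200:350,140:290],None,fx=4,fy=4,interpolation=cv2.INTER_CUBIC);cv2.imwrite("pics/rk.png",im)
s=snapshot("scene");E=cam(s)
r=cut_out("scene","tbar_head")[0]["region"]
ys,xs=np.nonzero(r);W=np.array([atz(s,E,p,89)[:2] for p in zip(xs,ys)])
m=W.mean(0);u=np.linalg.svd(W-m,full_matrices=False)[2][0];t=(W-m)@u
print("scene bar mid",m+u*(t.max()+t.min())/2,"dir",np.degrees(np.arctan2(u[1],u[0])),"len",np.ptp(t))
E
```

```text
bar mid [ 462.44356982 -230.02996517] dir 87.1980477732564 len 251.30103608995836
head [ 464.78160089 -227.63156386] 56
[170.  231.1] [624.9 302.1   7. ] 46
[196.6 227.1] [633.1 250.5   7. ] 38
[223.4 223.7] [640.1 198.6   7. ] 18
[250.1 220.4] [647.  146.9   7. ] 7
scene bar mid [ 466.74853073 -228.93380471] dir -93.16426038364403 len 249.90978650804794
```

View pics/rk.png

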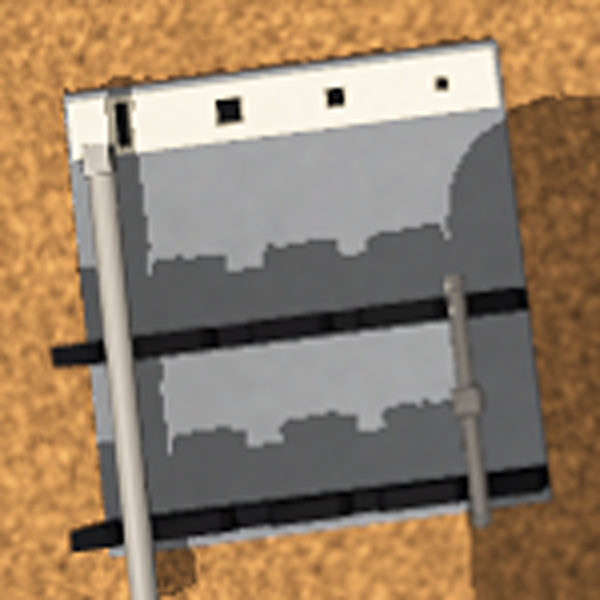

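Request:
move_arm(series=[[0,0,0,0,-1],[0,0,0,0,-1],[0,0,0,0,-1],[0,0,0,0,-1],[0,0,0,0,-1],[0,0,0,0,-1],[0,0,0,0,-1],[0,0,0,0,-1],[0,0,0,0,-1],[0,0,0,0,-1]])

```text
clock: 2.4
ee_pos: [164.5, -498.5, 404.7]
orientation: [[0.434, 0.901, -0.0], [0.901, -0.434, -0.0], [-0.0, 0.0, -1.0]]
ft_force: [-0.8, -0.2, -0.8]
grip_width: 42.8
finger_force: 0.0
```

Request:
move_arm(series=[[0,0,0,0,-1],[0,0,0,0,-1],[0,0,0,0,-1],[0,0,0,0,-1],[0,0,0,0,-1],[0,0.6,0.8,0,0],[0,0.6,0.8,0,0],[0,0.6,0.8,0.3,0],[0,0.6,0.8,0.3,0],[0,0.6,0.8,0.3,0]])

```text
clock: 3.4
ee_pos: [368.2, -361.5, 361.5]
orientation: [[0.052, 0.999, 0.001], [0.999, -0.052, -0.001], [-0.001, 0.001, -1.0]]
ft_force: [0.8, -1.1, -0.0]
grip_width: 42.5
finger_force: 0.0
```

```bash
python3 - <<'E'
from h import *
o=get_obs();s=snapshot("wrist");cv2.imwrite("pics/w1.png",s["img"]);E=cam(s,o)
print(o["clock"],o["ee_pos"],np.degrees(np.arctan2(o["orientation"][1][0],o["orientation"][0][0])),o["grip_width"],o["joint_positions"].round(),o["ft_force"],o["wrist_torque"])
print("cam",E[:3,3],proj(s,E,[464.5,-229.5,89]),proj(s,E,[459,-334,89]))
for r in cut_out("wrist","tbar_head")[:2]:print(r["score"],r["pixel"],r["region"].sum())
E
```

```text
3.4 [ 368.15714693 -361.46161284  361.49876681] 86.99882210721921 42.45897325326728 [-52.   1.  -1.  88.  -0.  41.] [ 0.81687317 -1.07157595 -0.00637554] [-0.06429657 -0.014372    0.01962018]
cam [ 372.8247044  -283.83633943  331.41698116] [471.35110887  20.47257411] [451.12753118 197.02513122]
0.68 [461.3, 83.4] 6423
```

View pics/w1.png

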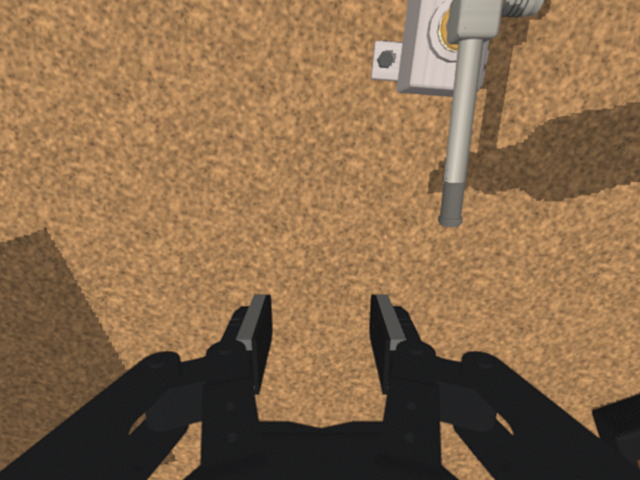

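Request:
move_arm(series=[[0,0.22,0.6,0,0],[0,0.22,0.6,0,0],[0,0.2,0.6,0,0],[0,0,0,0,0],[0,0,0,0.6,0],[0,0,0,0.6,0],[0,0,0,0.6,0],[0,0,0,0.56,0],[0,0,0,0,0]])

```text
clock: 4.4
ee_pos: [455.6, -334.6, 238.7]
orientation: [[0.053, 0.999, -0.008], [0.999, -0.053, 0.006], [0.006, -0.008, -1.0]]
ft_force: [-1.2, 0.0, -0.4]
grip_width: 42.5
finger_force: 0.0
```

```bash
python3 - <<'E'
from h import *
o=get_obs();s=snapshot("wrist");cv2.imwrite("pics/w2.png",s["img"])
print(o["clock"],o["ee_pos"],o["grip_width"],o["ft_force"],o["wrist_torque"])
E
```

```text
4.4 [ 455.61464157 -334.55486265  238.68606316] 42.46091296116756 [-1.16593822  0.0073717  -0.35689507] [-0.00235039  0.02148979 -0.01031288]
```

View pics/w2.png

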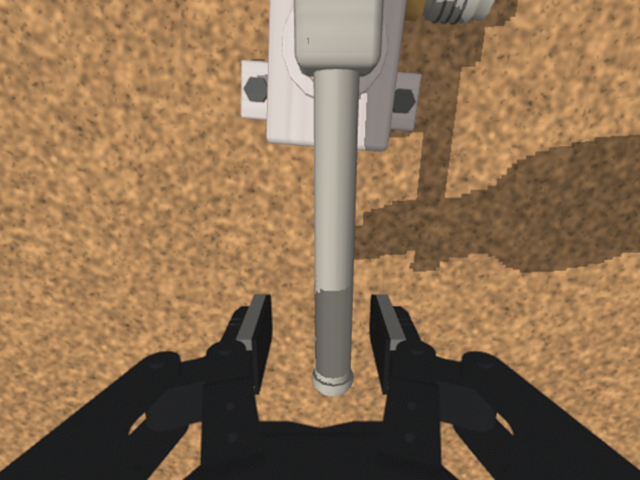

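The straddle is good: the bar is centred between the pads (col 335), with its end at row 385. Now I'll close the gap and start the arc.

```bash
cat > st.py <<'E'
from h import *
o=get_obs();A=np.array([464.5,-229.5]);R=np.array(o["orientation"]);p=o["ee_pos"];r=p[:2]-A
f=o["ft_force"];t=(r[0]*f[1]-r[1]*f[0])/1000
psi=np.degrees(np.arctan2(R[1,0],R[0,0]))
print("t",round(o["clock"],2),"pos",p.round(1),"psi",psi.round(2),"f",f.round(2),"mz",o["wrist_torque"].round(3),"tau",t.round(3),(t+o["wrist_torque"][2]).round(3),"axis in tool",(-(R[:2,:2].T@r)).round(1),"w",round(o["grip_width"],1))
E
python3 st.py
```

```text
t 4.45 pos [ 456.5 -335.2  241.5] psi 86.95 f [ 0.96 -0.64  0.63] mz [0.008 0.095 0.022] tau 0.107 0.129 axis in tool [106.    2.3] w 43.0
```

Request:
move_arm(series=[[0,0,-0.12,0,0],[0,0,-0.12,0,0],[0,0.016,-0.101,0,0.6],[0,0.016,-0.101,0,0.6],[0,0.016,-0.101,0,0.6],[0,0.016,-0.101,0,0.6],[0,0.016,-0.101,0,0.6],[0,0.016,-0.101,0,0.6],[0,0.016,-0.101,0,0.6],[0,0.016,-0.101,0,0.6]])

```text
clock: 5.45
ee_pos: [408.4, -320.4, 246.0]
orientation: [[0.424, 0.905, 0.003], [0.905, -0.424, -0.003], [-0.002, 0.004, -1.0]]
ft_force: [0.1, -0.6, -0.3]
grip_width: 42.8
finger_force: 0.0
```

```bash
python3 st.py
```

```text
t 5.45 pos [ 408.4 -320.4  246. ] psi 64.89 f [ 0.05 -0.57 -0.35] mz [ 0.016 -0.017 -0.023] tau 0.037 0.014 axis in tool [106.1  12.2] w 42.8
```

Request:
move_arm(series=[[0,0.016,-0.115,0,0.6],[0,0.016,-0.105,0,0.6],[0,0.016,-0.101,0,0.6],[0,0.016,-0.101,0,0.6],[0,0,0,0,0]])

```text
clock: 5.95
ee_pos: [391.5, -307.1, 245.7]
orientation: [[0.588, 0.809, 0.002], [0.809, -0.588, -0.002], [-0.001, 0.003, -1.0]]
ft_force: [0.4, -0.4, 0.1]
grip_width: 42.4
finger_force: 0.0
```

```bash
python3 st.py;python3 st.py; python3 - <<'E'
from h import *
o=get_obs();s=snapshot("wrist");cv2.imwrite("pics/w3.png",s["img"])
E
```

```text
t 5.95 pos [ 391.5 -307.1  245.7] psi 54.01 f [ 0.4  -0.35  0.09] mz [0.008 0.014 0.016] tau 0.057 0.073 axis in tool [105.7  13.5] w 42.4
t 5.95 pos [ 391.5 -307.1  245.7] psi 54.01 f [ 0.4  -0.35  0.09] mz [0.008 0.014 0.016] tau 0.057 0.073 axis in tool [105.7  13.5] w 42.4
```

View pics/w3.png

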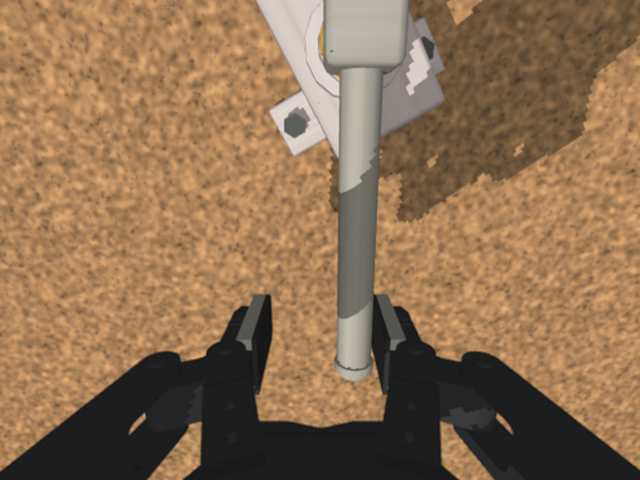

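The bar now rests against the right-hand pad (col 375) after about 0.57 rad, still free. I'll continue in small arcs.

Request:
move_arm(series=[[0,0.015,-0.101,0,0.6],[0,0.015,-0.101,0,0.6],[0,0.015,-0.101,0,0.6],[0,0,0,0,0],[0,0,0,0,0]])

```text
clock: 6.5
ee_pos: [381.6, -296.0, 244.4]
orientation: [[0.697, 0.718, 0.001], [0.718, -0.697, -0.001], [-0.0, 0.002, -1.0]]
ft_force: [-0.3, 0.5, -1.3]
grip_width: 42.8
finger_force: 0.2
```

```bash
python3 st.py
```

```text
t 6.5 pos [ 381.6 -296.   244.4] psi 45.85 f [-0.3   0.51 -1.29] mz [-0.092 -0.025  0.002] tau -0.062 -0.06 axis in tool [105.5  13.2] w 42.8
```

Request:
move_arm(series=[[0,0.015,-0.101,0,0.6],[0,0.015,-0.101,0,0.6],[0,0,0,0,0],[0,0,0,0,0]])

```text
clock: 6.9
ee_pos: [375.6, -287.7, 244.0]
orientation: [[0.762, 0.648, 0.001], [0.648, -0.762, -0.001], [-0.0, 0.001, -1.0]]
ft_force: [0.2, -0.7, 0.3]
grip_width: 43.0
finger_force: 0.4
```

```bash
python3 st.py
```

```text
t 6.9 pos [ 375.6 -287.7  244. ] psi 40.36 f [ 0.21 -0.71  0.35] mz [-0.162 -0.058  0.032] tau 0.076 0.108 axis in tool [105.5  13.3] w 43.0
```

Request:
move_arm(series=[[0,0.015,-0.101,0,0.6],[0,0.015,-0.101,0,0.6],[0,0,0,0,0],[0,0,0,0,0]])

```text
clock: 7.3
ee_pos: [370.4, -278.9, 243.9]
orientation: [[0.821, 0.572, 0.0], [0.572, -0.821, -0.001], [-0.0, 0.001, -1.0]]
ft_force: [1.5, -1.8, 1.2]
grip_width: 42.9
finger_force: 0.8
```

```bash
python3 st.py
```

```text
t 7.3 pos [ 370.4 -278.9  243.9] psi 34.86 f [ 1.51 -1.78  1.2 ] mz [-0.303 -0.107 -0.002] tau 0.243 0.24 axis in tool [105.5  13.3] w 42.9
```

Request:
move_arm(series=[[0,0.015,-0.101,0,0.6],[0,0.015,-0.101,0,0.6],[0,0,0,0,0],[0,0,0,0,0]])

```text
clock: 7.7
ee_pos: [366.0, -269.6, 243.8]
orientation: [[0.872, 0.49, 0.0], [0.49, -0.872, -0.001], [-0.0, 0.001, -1.0]]
ft_force: [1.1, -2.7, 0.9]
grip_width: 42.8
finger_force: 1.2
```

```bash
python3 st.py
```

```text
t 7.7 pos [ 366.  -269.6  243.8] psi 29.36 f [ 1.08 -2.71  0.89] mz [-0.496 -0.147 -0.031] tau 0.31 0.279 axis in tool [105.5  13.3] w 42.8
```

Request:
move_arm(series=[[0,0.015,-0.101,0,0.6],[0,0.015,-0.101,0,0.6],[0,0,0,0,0],[0,0,0,0,0]])

```text
clock: 8.1
ee_pos: [362.6, -260.1, 243.9]
orientation: [[0.915, 0.404, 0.0], [0.404, -0.915, -0.001], [-0.0, 0.001, -1.0]]
ft_force: [0.5, -3.5, 0.6]
grip_width: 42.4
finger_force: 1.8
```

```bash
cat >> st.py <<'E'
m=o["wrist_torque"];F=np.array([-m[1],m[0]])/(p[2]-89)*1000
print("F",F.round(2),"tau2",((r[0]*F[1]-r[1]*F[0])/1000).round(3))
E
python3 st.py
```

```text
t 8.1 pos [ 362.6 -260.1  243.9] psi 23.85 f [ 0.52 -3.45  0.56] mz [-0.77  -0.21   0.008] tau 0.368 0.376 axis in tool [105.6  13.2] w 42.4
F [ 1.36 -4.97] tau2 0.549
```

Request:
move_arm(series=[[0,0.015,-0.101,0,0.6],[0,0,0,0,0],[0,0,0,0,0]])

```text
clock: 8.4
ee_pos: [361.2, -255.2, 243.8]
orientation: [[0.933, 0.36, 0.0], [0.36, -0.933, -0.001], [-0.0, 0.001, -1.0]]
ft_force: [0.9, -5.5, 1.1]
grip_width: 42.7
finger_force: 2.3
```

```bash
python3 st.py
```

```text
t 8.4 pos [ 361.2 -255.2  243.8] psi 21.09 f [ 0.89 -5.51  1.14] mz [-0.94  -0.29   0.024] tau 0.592 0.616 axis in tool [105.6  13.2] w 42.7
F [ 1.87 -6.07] tau2 0.675
```

Request:
move_arm(series=[[0,0.015,-0.101,0,0.6],[0,0,0,0,0],[0,0,0,0,0]])

```text
clock: 8.7
ee_pos: [360.1, -250.2, 243.8]
orientation: [[0.949, 0.314, 0.0], [0.314, -0.949, -0.001], [-0.0, 0.001, -1.0]]
ft_force: [2.0, -5.1, 1.4]
grip_width: 42.8
finger_force: 2.5
```

```bash
python3 st.py;  python3 -c "
from h import *
for i in range(4): snapshot('top'); o=get_obs(); print(o['ft_force'].round(2),o['wrist_torque'].round(3))"; python3 st.py
```

```text
t 8.7 pos [ 360.1 -250.2  243.8] psi 18.32 f [ 1.97 -5.08  1.39] mz [-1.005 -0.239 -0.007] tau 0.571 0.564 axis in tool [105.6  13.1] w 42.8
F [ 1.55 -6.49] tau2 0.71
[ 0.08 -4.99  1.06] [-1.028 -0.227 -0.025]
[ 1.04 -4.23  1.47] [-1.005 -0.227  0.038]
[ 1.42 -4.79  1.87] [-1.002 -0.24  -0.012]
[ 0.66 -4.79  1.34] [-1.057 -0.183  0.01 ]
t 8.9 pos [ 360.  -250.1  243.8] psi 18.3 f [ 0.66 -4.79  1.34] mz [-1.057 -0.183  0.01 ] tau 0.514 0.523 axis in tool [105.7  13.2] w 42.7
F [ 1.18 -6.83] tau2 0.738
```

Request:
move_arm(series=[[0,0.015,-0.101,0,0.6],[0,0,0,0,0],[0,0,0,0,0],[0,0,0,0,0]])

```text
clock: 9.3
ee_pos: [359.1, -245.0, 243.8]
orientation: [[0.963, 0.268, -0.0], [0.268, -0.963, -0.001], [-0.0, 0.001, -1.0]]
ft_force: [0.9, -5.2, 1.0]
grip_width: 42.8
finger_force: 2.5
```

```bash
python3 -c "
from h import *
L=[]
for i in range(8): snapshot('top'); o=get_obs(); L.append(np.r_[o['ft_force'],o['wrist_torque'],o['finger_force']])
print(np.round(L,2)[:, :2].tolist());print(np.mean(L,0).round(3))"; python3 st.py
```

```text
[[1.19, -4.97], [1.1, -5.33], [1.15, -4.27], [1.76, -5.03], [1.28, -4.74], [-0.25, -4.84], [-0.53, -4.67], [1.38, -4.76]]
[ 0.886 -4.826  1.204 -1.004 -0.179  0.024  2.49 ]
t 9.7 pos [ 359.1 -245.   243.7] psi 15.54 f [ 1.38 -4.76  2.08] mz [-0.998 -0.21   0.024] tau 0.523 0.547 axis in tool [105.7  13.3] w 42.7
F [ 1.35 -6.45] tau2 0.701
```

```bash
python3 -c "
from h import *
o=get_obs();s=snapshot('wrist');t=snapshot('scene')
a=cv2.resize(s['img'],(400,300));b=cv2.resize(t['img'][160:310,90:290],(400,300))
cv2.imwrite('pics/w4.png',np.hstack([a,b]))"
```

```text
(no output)
```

View pics/w4.png

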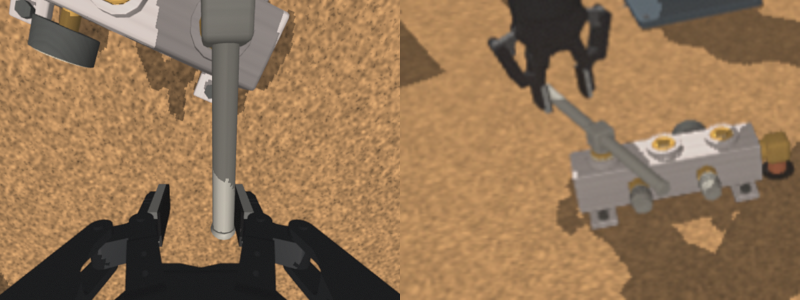

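The bar still follows the pad, with the head on the plug, but torque has levelled off. I'll take one more small step, reading right away.

Request:
move_arm(series=[[0,0.015,-0.101,0,0.6]])

```text
clock: 9.9
ee_pos: [358.8, -240.7, 244.0]
orientation: [[0.976, 0.22, 0.001], [0.22, -0.976, -0.003], [0.0, 0.003, -1.0]]
ft_force: [1.6, -8.5, -0.1]
grip_width: 42.7
finger_force: 4.2
```

```bash
python3 st.py; python3 -c "
from h import *
L=[]
for i in range(8): snapshot('top'); o=get_obs(); L.append(np.r_[o['clock'],o['ft_force'],o['wrist_torque'],o['finger_force']])
print(np.round(L,2));print(np.mean(L,0).round(3))"; python3 st.py
```

```text
t 9.9 pos [ 358.8 -240.7  244. ] psi 12.69 f [ 1.64 -8.48 -0.1 ] mz [-1.633 -0.401  0.069] tau 0.915 0.984 axis in tool [105.6  12.3] w 42.7
F [  2.59 -10.54] tau2 1.143
[[ 9.950e+00  9.100e-01 -6.500e+00  1.900e-01 -1.350e+00 -2.600e-01
   7.000e-02  3.410e+00]
 [ 1.000e+01 -3.500e-01 -6.140e+00  1.220e+00 -1.240e+00 -2.100e-01
   3.000e-02  3.070e+00]
 [ 1.005e+01  4.500e-01 -6.040e+00  9.700e-01 -1.190e+00 -1.800e-01
  -1.000e-02  2.940e+00]
 [ 1.010e+01  9.000e-01 -5.410e+00  8.700e-01 -1.150e+00 -2.300e-01
   6.000e-02  2.870e+00]
 [ 1.015e+01  9.300e-01 -5.390e+00  5.400e-01 -1.150e+00 -1.900e-01
   1.000e-02  2.830e+00]
 [ 1.020e+01  1.310e+00 -5.120e+00  3.900e-01 -1.100e+00 -2.500e-01
   0.000e+00  2.810e+00]
 [ 1.025e+01  1.480e+00 -5.980e+00  6.300e-01 -1.160e+00 -1.800e-01
   3.000e-02  2.790e+00]
 [ 1.030e+01  1.400e+00 -6.110e+00  4.600e-01 -1.190e+00 -2.100e-01
   6.000e-02  2.780e+00]]
[10.125  0.879 -5.835  0.657 -1.192 -0.213  0.031  2.938]
t 10.3 pos [ 358.5 -240.1  243.8] psi 12.79 f [ 1.4  -6.11  0.46] mz [-1.189 -0.212  0.059] tau 0.662 0.72 axis in tool [105.7  13.2] w 43.0
F [ 1.37 -7.68] tau2 0.829
```

Holding torque reads about 0.65–0.83 Nm and moving torque about 0.9–1.1, so the plug is snug and I'll stop tightening. Next I back off, lift, and turn half round so joint 6 stays in range at the rack.

Request:
move_arm(series=[[0,0,0.14,0,0],[0,0,0.14,0,0],[0,0,0,-0.4,0],[0,0,0,-0.8,0],[0,0,0,-0.4,-1],[0,0,0,0,-1],[0,0,0,0,-1],[0,0,0,0,-1],[0,0,0,0,-1],[0,0,0,0,-1]])

```text
clock: 11.3
ee_pos: [361.1, -252.7, 322.3]
orientation: [[0.761, 0.649, -0.003], [0.649, -0.761, 0.005], [0.001, -0.005, -1.0]]
ft_force: [0.6, -0.1, 1.0]
grip_width: 42.6
finger_force: 0.0
```

Request:
move_arm(series=[[0,0,0,0,-1],[0,0,0,0,-1],[0,0,0,0,-1],[0,0,0,0,-1],[0,0,0,0,-1],[0,0,0,0,-1],[0,0,0,0,-1],[0,0,0,0,-1],[0,0,0,0,-1],[0,0,0,0,-1]])

```text
clock: 12.3
ee_pos: [361.1, -252.7, 322.3]
orientation: [[0.064, 0.998, -0.003], [0.998, -0.064, 0.005], [0.004, -0.003, -1.0]]
ft_force: [-0.3, -0.2, 0.0]
grip_width: 42.6
finger_force: 0.0
```

Request:
move_arm(series=[[0,0,0,0,-1],[0,0,0,0,-1],[0,0,0,0,-1],[0,0,0,0,-1],[0,0,0,0,-1],[0,0,0,0,-1],[0,0,0,0,-1],[0,0,0,0,-1],[0,0,0,0,-1],[0,0,0,0,-1]])

```text
clock: 13.3
ee_pos: [361.1, -252.7, 322.3]
orientation: [[-0.671, 0.741, -0.003], [0.741, 0.671, 0.005], [0.005, 0.001, -1.0]]
ft_force: [-0.2, 1.1, -0.5]
grip_width: 42.7
finger_force: 0.0
```

Request:
move_arm(series=[[0,0,0,0,-1],[0,0,0,0,-1],[0,0,0,0,-1],[0,0,0,0,-1],[0,0,0,0,-1],[0,0,0,0,-1],[0,0,0,0,-1],[0,0,0,0,-1],[0,0,0,0,-1],[0,0,0,0,-1]])

```text
clock: 14.3
ee_pos: [361.1, -252.7, 322.3]
orientation: [[-0.999, 0.035, -0.003], [0.035, 0.999, 0.005], [0.003, 0.005, -1.0]]
ft_force: [0.3, 0.1, 0.9]
grip_width: 42.6
finger_force: 0.0
```

```bash
cat > bar.py <<'E'
from h import *
import sys
z=float(sys.argv[1])
for n in ["top","scene","wrist"]:
    o=get_obs();s=snapshot(n);E=cam(s,o)
    for d in cut_out(n,"tbar_head")[:1]:
        ys,xs=np.nonzero(d["region"]);W=np.array([atz(s,E,p,z)[:2] for p in zip(xs,ys)])
        m=W.mean(0);u=np.linalg.svd(W-m,full_matrices=False)[2][0];t=(W-m)@u
        print(n,round(d["score"],2),"mid",(m+u*(t.max()+t.min())/2).round(1),"dir",np.degrees(np.arctan2(u[1],u[0])).round(2),"len",np.ptp(t).round(1))
E
python3 st.py; python3 bar.py 89
```

```text
t 14.3 pos [ 361.1 -252.7  322.3] psi 177.98 f [0.28 0.09 0.89] mz [-0.041 -0.016  0.01 ] tau -0.003 0.008 axis in tool [-102.5   26.8] w 42.6
F [ 0.07 -0.18] tau2 0.02
top 0.58 mid [ 461.8 -228.7] dir -155.24 len 252.2
scene 0.8 mid [ 465.  -229.8] dir 24.17 len 263.3
```

The bar now reads 24.5°, while the tool ended at 12.8°. That is more springback than the 0.1 rad of play explains. I'll check tightness by engaging the bar again and re-pushing gently, then backing off slowly.

Request:
move_arm(series=[[0,0,0,0,-1],[0,0,0,0,-1],[0,0,0,0,-1],[0,0,0,0,-1],[0,0,0,0,-1],[0,0,0,0,-0.8],[0,0.03,-0.43,0,0],[0,0,0,0.5,0],[0,0,0,0.6,0],[0,0,0,0.48,0]])

```text
clock: 15.6
ee_pos: [368.8, -273.4, 243.2]
orientation: [[-0.911, -0.412, -0.001], [-0.412, 0.911, 0.001], [0.0, 0.001, -1.0]]
ft_force: [0.7, 0.2, 0.1]
grip_width: 42.8
finger_force: 0.0
```

```bash
python3 st.py; python3 bar.py 89; python3 st.py
```

```text
t 15.6 pos [ 368.8 -273.4  243.2] psi -155.7 f [0.68 0.19 0.07] mz [ 0.011 -0.022 -0.051] tau 0.011 -0.039 axis in tool [-105.2    0.6] w 42.8
F [0.14 0.07] tau2 -0.001
top 0.66 mid [ 470.6 -224.8] dir -155.48 len 229.9
scene 0.7 mid [ 465. -230.] dir 24.3 len 263.3
wrist 0.87 mid [ 380.5 -266.9] dir 24.2 len 68.1
t 15.9 pos [ 369.6 -274.   246.4] psi -155.65 f [ 0.21 -0.01  0.15] mz [-0.015  0.025 -0.018] tau 0.01 -0.008 axis in tool [-104.8    1.4] w 42.7
F [-0.16 -0.1 ] tau2 0.002
```

Request:
move_arm(series=[[0,0,0.13,0,0],[0,0,0.13,0,0],[0,-0.016,0.101,0,0.6],[0,0,0,0,0],[0,0,0,0,0]])

```text
clock: 16.4
ee_pos: [362.4, -256.5, 245.1]
orientation: [[-0.929, -0.369, 0.001], [-0.369, 0.929, -0.001], [-0.0, -0.001, -1.0]]
ft_force: [0.6, 0.2, 0.0]
grip_width: 42.9
finger_force: 0.0
```

```bash
python3 st.py; python3 bar.py 89
```

```text
t 16.4 pos [ 362.4 -256.5  245.1] psi -158.32 f [0.58 0.15 0.03] mz [ 0.004  0.019 -0.02 ] tau 0.0 -0.02 axis in tool [-104.9  -12.6] w 42.9
F [-0.12  0.02] tau2 -0.006
top 0.94 mid [ 473.1 -223.9] dir -157.15 len 229.9
scene 0.85 mid [ 472.1 -226.7] dir 22.67 len 242.0
wrist 0.72 mid [ 378.8 -264.7] dir 22.98 len 66.3
```

Request:
move_arm(series=[[0,-0.008,0.05,0,0.3],[0,-0.008,0.05,0,0.3],[0,0,0,0,0],[0,0,0,0,0]])

```text
clock: 17.1
ee_pos: [361.3, -251.9, 244.8]
orientation: [[-0.946, -0.323, 0.0], [-0.323, 0.946, -0.001], [0.0, -0.001, -1.0]]
ft_force: [-0.0, -2.2, -0.3]
grip_width: 42.9
finger_force: 0.9
```

```bash
python3 st.py
```

```text
t 17.1 pos [ 361.3 -251.9  244.8] psi -161.14 f [-0.04 -2.22 -0.25] mz [-0.419  0.019  0.022] tau 0.229 0.251 axis in tool [-104.9  -12.1] w 42.9
F [-0.12 -2.69] tau2 0.274
```

Request:
move_arm(series=[[0,-0.008,0.05,0,0.3],[0,-0.008,0.05,0,0.3],[0,0,0,0,0],[0,0,0,0,0]])

```text
clock: 17.5
ee_pos: [360.5, -247.0, 244.8]
orientation: [[-0.961, -0.277, -0.0], [-0.277, 0.961, -0.001], [0.001, -0.001, -1.0]]
ft_force: [-0.8, -4.4, -0.6]
grip_width: 42.8
finger_force: 2.0
```

```bash
python3 st.py
```

```text
t 17.5 pos [ 360.5 -247.   244.8] psi -163.9 f [-0.84 -4.41 -0.58] mz [-0.928  0.176 -0.028] tau 0.444 0.416 axis in tool [-104.8  -12. ] w 42.8
F [-1.13 -5.95] tau2 0.599
```

Request:
move_arm(series=[[0,-0.008,0.05,0,0.3],[0,-0.008,0.05,0,0.3]])

```text
clock: 17.7
ee_pos: [360.0, -242.5, 245.0]
orientation: [[-0.973, -0.229, -0.0], [-0.229, 0.973, -0.003], [0.001, -0.003, -1.0]]
ft_force: [-0.9, -6.6, -0.1]
grip_width: 42.7
finger_force: 3.1
```

```bash
python3 st.py
```

```text
t 17.7 pos [ 360.  -242.5  245. ] psi -166.74 f [-0.89 -6.64 -0.08] mz [-1.38   0.187  0.025] tau 0.683 0.708 axis in tool [-104.7  -11.3] w 42.7
F [-1.2  -8.84] tau2 0.908
```

Request:
move_arm(series=[[0,0,0,0,0],[0,-0.008,0.05,0,0.3],[0,0,0,0,0],[0,-0.004,0.025,0,0.15],[0,0,0,0,0],[0,0,0,0,0],[0,0,0,0,0]])

```text
clock: 18.4
ee_pos: [359.8, -239.1, 245.2]
orientation: [[-0.981, -0.195, 0.0], [-0.195, 0.981, -0.004], [0.001, -0.004, -1.0]]
ft_force: [-1.1, -7.3, 0.5]
grip_width: 42.9
finger_force: 3.5
```

```bash
cat > avg.py <<'E'
from h import *
L=[]
for i in range(6): snapshot('top'); o=get_obs(); L.append(np.r_[o['ft_force'],o['wrist_torque'],o['finger_force']])
print(np.mean(L,0).round(3),np.round(L,2)[:,[1,3,6]].tolist())
E
python3 avg.py; python3 st.py
```

```text
[-1.023 -7.626  0.445 -1.524  0.213  0.024  3.477] [[-7.47, -1.53, 3.48], [-7.91, -1.55, 3.48], [-7.39, -1.56, 3.48], [-7.82, -1.51, 3.48], [-7.58, -1.48, 3.48], [-7.58, -1.52, 3.48]]
t 18.7 pos [ 359.8 -239.1  245.2] psi -168.75 f [-0.36 -7.58  0.65] mz [-1.522  0.228  0.   ] tau 0.79 0.791 axis in tool [-104.6  -11. ] w 42.9
F [-1.46 -9.75] tau2 1.007
```

It holds steadily at 0.79 Nm (7.7 N at 105 mm) with no relaxation, so it is properly snug. Backing off slowly, then over to the head.

Request:
move_arm(series=[[0,0,-0.1,0,0],[0,0,-0.1,0,0],[0,0,-0.1,0,0],[0,0,0,0,0],[0,0,0,-0.3,0],[0,0,0,-0.6,0],[0,0,0,-0.6,0],[0,0,0,-0.3,0],[0,0,0,0,0]])

```text
clock: 19.6
ee_pos: [363.2, -252.7, 337.1]
orientation: [[-0.981, -0.196, 0.003], [-0.196, 0.981, -0.002], [-0.003, -0.002, -1.0]]
ft_force: [-0.2, -0.3, -0.3]
grip_width: 42.6
finger_force: 0.0
```

```bash
python3 st.py; python3 bar.py 89
```

```text
t 19.6 pos [ 363.2 -252.7  337.1] psi -168.68 f [-0.19 -0.35 -0.27] mz [ 0.034 -0.032  0.092] tau 0.031 0.123 axis in tool [-103.9    2.9] w 42.6
F [0.13 0.14] tau2 -0.011
top 0.87 mid [ 462.4 -228.3] dir -155.67 len 249.2
scene 0.82 mid [ 464.5 -229.6] dir 24.36 len 259.2
wrist 0.57 mid [ 420.5 -248.8] dir 23.98 len 154.0
```

Request:
move_arm(series=[[0,0,0,0,-0.95],[0,0,0,0,-0.95],[0,0,0,0,-0.95],[0,-0.5,-0.1,0,0],[0,-0.5,-0.1,0,0],[0,-0.5,-0.1,0,0],[0,-0.53,-0.1,0,0],[0,0,0,0,0],[0,0,0,0,0]])

```text
clock: 20.8
ee_pos: [463.3, -228.6, 333.3]
orientation: [[-0.911, -0.413, -0.003], [-0.413, 0.911, 0.001], [0.002, 0.002, -1.0]]
ft_force: [-0.6, 0.3, -0.4]
grip_width: 42.9
finger_force: 0.0
```

```bash
python3 st.py; python3 - <<'E'
from h import *
o=get_obs();s=snapshot("wrist");E=cam(s,o)
im=s["img"].copy()
b=np.array([np.cos(np.radians(24.3)),np.sin(np.radians(24.3))]);n=np.array([-b[1],b[0]])
A=np.array([464.2,-229.3])
for i in (-12,12):
  for j in (-12,12):
    q=proj(s,E,np.append(A+i*b+j*n,101));cv2.circle(im,tuple(int(v) for v in q.round()),3,(0,0,255),-1)
for i in (-60,60):
  q=proj(s,E,np.append(A+i*b,96));cv2.circle(im,tuple(int(v) for v in q.round()),3,(255,0,0),-1)
cv2.imwrite("pics/w5.png",im)
E
python3 bar.py 89
```

```text
t 20.8 pos [ 463.3 -228.6  333.3] psi -155.58 f [-0.63  0.27 -0.36] mz [-0.014  0.004  0.065] tau 0.0 0.065 axis in tool [-0.8 -1.3] w 42.9
F [-0.02 -0.06] tau2 0.0
top 0.64 mid [ 462.1 -228.5] dir -155.8 len 250.1
scene 0.63 mid [ 465.  -229.6] dir 24.19 len 260.2
wrist 0.73 mid [ 467.8 -227.3] dir 24.28 len 258.0
```

View pics/w5.png

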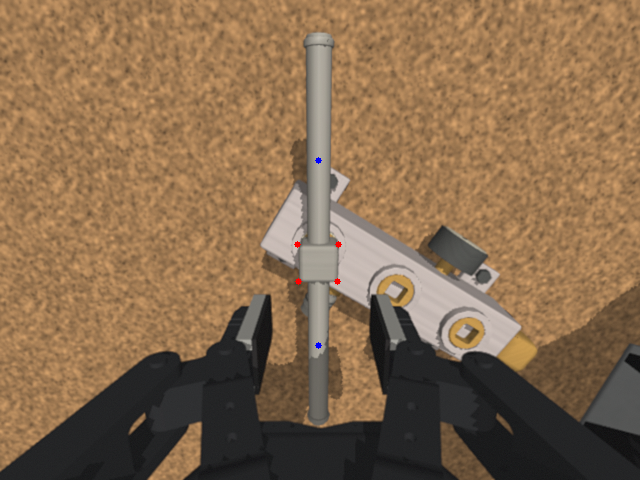

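Overlay agrees within about 1 mm: the red corners sit on the head and the blue points on the bar. Descend and grip the head.

Request:
move_arm(series=[[0,0,-0.02,0.5,0],[0,0,0,0.5,0],[0,0,0,0.4,0],[0,0,0,0.28,0],[0,0,0,0,0],[0.6,0,0,0,0],[0.6,0,0,0,0],[0.6,0,0,0,0],[0.6,0,0,0,0]], squeeze=60)

```text
clock: 22.05
ee_pos: [463.9, -229.8, 251.9]
orientation: [[-0.911, -0.413, 0.001], [-0.413, 0.911, -0.0], [-0.001, -0.0, -1.0]]
ft_force: [-2.3, 3.1, 3.4]
grip_width: 22.7
finger_force: 60.2
```

```bash
python3 st.py;python3 -c "
from h import *
o=get_obs();print(o['finger_force'])"
```

```text
t 22.05 pos [ 463.9 -229.8  251.9] psi -155.62 f [-2.29  3.05  3.42] mz [ 0.563  0.536 -0.064] tau -0.003 -0.066 axis in tool [-0.7 -0. ] w 22.7
F [-3.29  3.46] tau2 -0.003
60.19002914428711
```

Request:
move_arm(series=[[0.6,0,0,-0.1,0],[0.6,0,0,-0.15,0],[0.6,0,0,-0.2,0],[0.6,0,0,-0.3,0],[0.6,0,0,-0.4,0],[0.6,0,0,-0.4,0],[0.6,0,0,-0.2,0],[0.6,0,0,0,0],[0.6,0,0,0,0]])

```text
clock: 22.95
ee_pos: [463.7, -230.0, 338.1]
orientation: [[-0.911, -0.412, 0.0], [-0.412, 0.911, -0.0], [0.0, -0.0, -1.0]]
ft_force: [-0.4, -0.0, -3.6]
grip_width: 22.7
finger_force: 59.2
```

```bash
python3 st.py; python3 - <<'E'
from h import *
o=get_obs();print(o["finger_force"],o["joint_positions"].round(1))
z=o["ee_pos"][2]
import os;os.system(f"python3 bar.py {z-163}")
for n in ["top","scene"]:
    s=snapshot(n);E=cam(s)
    for r in cut_out(n,"plug")[:2]: print(n,"plug",round(r["score"],2),r["pixel"],atz(s,E,r["pixel"],72).round(1))
E
```

```text
t 22.95 pos [ 463.7 -230.   338.1] psi -155.64 f [-0.4  -0.01 -3.65] mz [-0.029  0.009  0.003] tau -0.0 0.003 axis in tool [-0.9  0.1] w 22.7
F [-0.04 -0.12] tau2 0.0
top 0.62 mid [ 461.5 -229.1] dir -155.61 len 250.8
scene 0.57 mid [ 467.  -230.9] dir 23.76 len 266.5
wrist 0.92 mid [ 434.9 -241.9] dir 24.38 len 168.0
59.23412024974823 [-33.8   1.4  -3.3  85.3  -0.  -58.2]
this script no longer has the robotException ignored in: <_io.TextIOWrapper mode='rw' encoding='UTF-8'>
Traceback (most recent call last):
BrokenPipeError: [Errno 32] Broken pipe
```

Held (about 3.6 N of weight) and square with the tool. Now turning to the rack's yaw (188°) and carrying it over.

Request:
move_arm(series=[[0.6,0,0,0,0.9],[0.6,0,0,0,0.9],[0.6,0,0,0,0.9],[0.6,0,0,0,0.85],[0.6,-0.05,0.3,0,0],[0.6,-0.1,0.6,0,0],[0.6,-0.15,0.8,0,0],[0.6,-0.15,0.8,0,0],[0.6,-0.15,0.8,0,0],[0.6,-0.15,0.8,0,0]])

```text
clock: 24.25
ee_pos: [471.4, -19.4, 338.0]
orientation: [[-0.99, -0.142, -0.0], [-0.142, 0.99, 0.001], [0.0, 0.001, -1.0]]
ft_force: [0.8, 0.5, -3.8]
grip_width: 22.8
finger_force: 59.4
```

Request:
move_arm(series=[[0.6,-0.15,0.8,0,0],[0.6,-0.15,0.8,0,0],[0.6,-0.15,0.8,0,0],[0.6,-0.15,0.8,0,0],[0.6,-0.15,0.8,0,0],[0.6,-0.1,0.6,0,0],[0.6,-0.08,0.33,0,0],[0.6,0,0,0,0],[0.6,0,0,0,0],[0.6,0,0,0,0]])

```text
clock: 25.25
ee_pos: [483.3, 228.0, 338.0]
orientation: [[-0.99, -0.14, -0.0], [-0.14, 0.99, -0.001], [0.001, -0.001, -1.0]]
ft_force: [1.1, 0.5, -4.9]
grip_width: 22.9
finger_force: 59.4
```

```bash
python3 - <<'E'
from h import *
o=get_obs();print(o["clock"],o["ee_pos"].round(1),np.degrees(np.arctan2(o["orientation"][1][0],o["orientation"][0][0])).round(2),o["grip_width"],o["joint_positions"].round(1))
s=snapshot("wrist");E=cam(s,o);im=s["img"].copy();cv2.imwrite("pics/w6raw.png",im)
C=np.array([483.5,229.1]);a=np.radians(8.1);X=np.array([np.cos(a),np.sin(a)]);Y=np.array([-X[1],X[0]])
for rx in (-47,-37,37,47):
  for ny in (-78,-26,26,78):
    for d in ((-12.5,12.5) if ny==26 else (0,)):
      q=proj(s,E,np.append(C+rx*X+(ny-26+d)*Y,60));cv2.circle(im,tuple(int(v) for v in q.round()),2,(0,0,255) if ny==26 else (255,0,0),-1)
for y in (-78,-26,26,78):
  q=proj(s,E,np.append(C+151*X+(y-26)*Y,7));cv2.circle(im,tuple(int(v) for v in q.round()),2,(0,255,0),-1)
cv2.imwrite("pics/w6.png",im)
for t in ("tbar_head","extension","tbar_small","rack"):
  for r in cut_out("wrist",t)[:1]: print(t,round(r["score"],2),r["pixel"])
E
```

```text
25.25 [483.3 228.  338. ] -171.97 22.922297346305307 [18.1  3.9 -0.7 85.4 -0.  10. ]
tbar_head 0.57 [319.7, 217.0]
extension 0.8 [392.6, 175.1]
tbar_small 0.62 [180.5, 232.6]
rack 0.57 [260.2, 240.4]
```

View pics/w6.png

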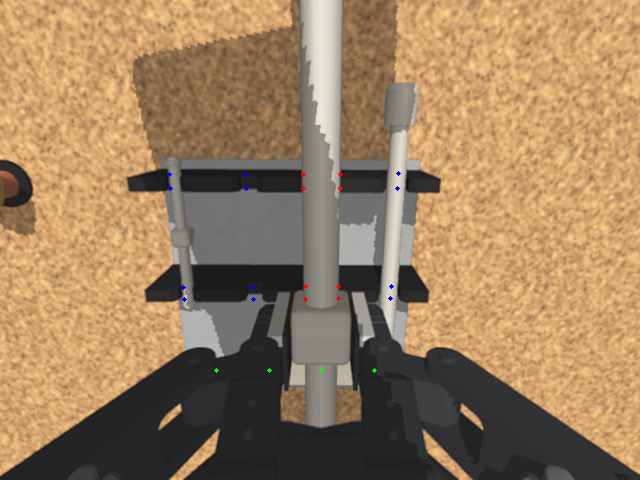

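The overlay fits: red notch points lie on both rails under the bar, blue points on the extension (398,174) and (391,290) and on the small T (170,174). I'll quantify the offsets using the neighbouring tools.

```bash
python3 - <<'E'
from h import *
C=np.array([483.5,229.1]);a=np.radians(8.1);X=np.array([np.cos(a),np.sin(a)]);Y=np.array([-X[1],X[0]])
def fit(n,t,z,xr):
    o=get_obs();s=snapshot(n);E=cam(s,o)
    R=cut_out(n,t)
    if not R: return print(n,t,"none")
    ys,xs=np.nonzero(R[0]["region"]);W=np.array([atz(s,E,p,z)[:2] for p in zip(xs,ys)])-C
    rx,ry=W@X,W@Y;P=[]
    for b in range(xr[0],xr[1],5):
        m=(rx>=b)&(rx<b+5)
        if m.sum()>3: P.append((b+2.5,(ry[m].max()+ry[m].min())/2))
    P=np.array(P)
    if len(P)<3: return print(n,t,"few")
    k=np.polyfit(P[:,0],P[:,1],1);print(n,t,"y0",k[1].round(2),"slope deg",np.degrees(k[0]).round(2),len(P))
    print("   along",rx.min().round(1),rx.max().round(1))
for n in ("wrist","top","scene"):
    fit(n,"extension",52.5,(-45,45));fit(n,"tbar_small",50,(-45,-15))
z=get_obs()["ee_pos"][2]-163
fit("wrist","tbar_head",z,(-100,-20));fit("top","tbar_head",z,(-100,-20))
E
```

```text
wrist extension y0 52.02 slope deg -0.49 18
   along -105.1 83.1
wrist tbar_small y0 -102.94 slope deg 2.3 6
   along -57.5 59.7
top extension few
top tbar_small y0 -60.68 slope deg -9.18 6
   along -53.0 162.4
scene extension y0 50.45 slope deg 1.21 18
   along -114.9 144.8
scene tbar_small y0 -103.83 slope deg 3.59 4
   along -38.6 56.9
wrist tbar_head y0 0.29 slope deg -0.02 16
   along -115.3 55.0
top tbar_head y0 -0.93 slope deg -1.56 16
   along -127.4 124.2
```

Neighbours read +52.0 and -103 mm (nominal +52 and -104), and the held bar is 0.3 mm off with no skew. Descending.

Request:
move_arm(series=[[0.6,0,0,0.4,0],[0.6,0,0,0.6,0],[0.6,0,0,0.6,0],[0.6,0,0,0.3,0],[0.6,0,0,0.1,0],[0.6,0,0,0.1,0],[0.6,0,0,0.1,0],[0.6,0,0,0,0]])

```text
clock: 27.1
ee_pos: [483.7, 229.0, 228.7]
orientation: [[-0.99, -0.141, 0.001], [-0.141, 0.99, 0.0], [-0.001, 0.0, -1.0]]
ft_force: [-0.5, 0.1, -2.4]
grip_width: 23.0
finger_force: 59.4
```

```bash
python3 st.py
```

```text
t 27.1 pos [483.7 229.  228.7] psi -171.91 f [-0.5   0.05 -2.42] mz [0.022 0.043 0.001] tau 0.23 0.23 axis in tool [  83.6 -451.3] w 23.0
F [-0.3   0.16] tau2 0.143
```

Request:
move_arm(series=[[0.6,0,0,0.08,0],[0.6,0,0,0.06,0],[0.6,0,0,0,0]])

```text
clock: 27.4
ee_pos: [483.2, 228.9, 220.8]
orientation: [[-0.99, -0.141, -0.0], [-0.141, 0.99, -0.0], [0.0, -0.0, -1.0]]
ft_force: [-1.1, 0.7, -4.0]
grip_width: 23.0
finger_force: 59.5
```

```bash
python3 st.py
```

```text
t 27.4 pos [483.2 228.9 220.8] psi -171.91 f [-1.13  0.67 -4.02] mz [-0.004  0.024 -0.012] tau 0.531 0.518 axis in tool [  83.1 -451.2] w 23.0
F [-0.18 -0.03] tau2 0.083
```

Request:
move_arm(series=[[0.6,0,0,0.04,0],[0.6,0,0,0.03,0],[0.6,0,0,0,0]])

```text
clock: 27.7
ee_pos: [483.3, 228.9, 217.3]
orientation: [[-0.99, -0.141, -0.0], [-0.141, 0.99, -0.0], [0.0, -0.0, -1.0]]
ft_force: [-0.1, -0.4, -3.9]
grip_width: 22.8
finger_force: 59.5
```

```bash
python3 st.py
```

```text
t 27.7 pos [483.3 228.9 217.3] psi -171.91 f [-0.15 -0.37 -3.93] mz [ 0.041  0.002 -0.019] tau 0.06 0.04 axis in tool [  83.1 -451.2] w 22.8
F [-0.02  0.32] tau2 0.014
```

Request:
move_arm(series=[[0.6,0,0,0.02,0],[0.6,0,0,0.02,0],[0.6,0,0,0,0]])

```text
clock: 28.0
ee_pos: [483.4, 228.9, 215.8]
orientation: [[-0.99, -0.141, 0.0], [-0.141, 0.99, 0.0], [-0.0, 0.0, -1.0]]
ft_force: [-0.5, -0.6, -3.0]
grip_width: 22.1
finger_force: 59.7
```

```bash
python3 st.py
```

```text
t 28.0 pos [483.4 228.9 215.8] psi -171.91 f [-0.48 -0.55 -3.04] mz [-0.002 -0.012  0.006] tau 0.209 0.215 axis in tool [  83.3 -451.2] w 22.1
F [ 0.1  -0.02] tau2 -0.045
```

Force is beginning to unload. Seat it gently, then release with a small opening.

Request:
move_arm(series=[[0.6,0,0,0.02,0],[0.6,0,0,0,0],[0.4,0,0,0,0],[0.2,0,0,0,0],[0.15,0,0,0,0],[0.15,0,0,0,0],[0.15,0,0,0,0]])

```text
clock: 28.7
ee_pos: [483.4, 228.9, 214.5]
orientation: [[-0.99, -0.141, 0.0], [-0.141, 0.99, 0.0], [-0.0, 0.0, -1.0]]
ft_force: [0.5, -0.7, -0.5]
grip_width: 36.2
finger_force: 0.0
```

```bash
python3 st.py
```

```text
t 28.7 pos [483.4 228.9 214.5] psi -171.91 f [ 0.47 -0.71 -0.49] mz [ 0.006 -0.034 -0.007] tau -0.23 -0.237 axis in tool [  83.3 -451.2] w 36.2
F [0.27 0.05] tau2 -0.124
```

Request:
move_arm(series=[[0.15,0,0,-0.15,0],[0.15,0,0,-0.3,0],[0.15,0,0,-0.5,0],[0.15,0,0,-0.6,0],[0.15,0,0,-0.6,0],[0.15,0,0,-0.3,0],[0.15,0,0,0,0],[0.15,0,0,0,0]])

```text
clock: 29.5
ee_pos: [483.4, 228.9, 336.9]
orientation: [[-0.99, -0.141, 0.0], [-0.141, 0.99, 0.0], [-0.0, 0.0, -1.0]]
ft_force: [0.4, 0.7, 0.4]
grip_width: 36.1
finger_force: 0.0
```

```bash
python3 st.py; python3 bar.py 53; python3 - <<'E'
from h import *
o=get_obs();s=snapshot("wrist");cv2.imwrite("pics/w7.png",s["img"]);E=cam(s,o)
C=np.array([483.5,229.1]);a=np.radians(8.1);X=np.array([np.cos(a),np.sin(a)]);Y=np.array([-X[1],X[0]])
for t,z in (("tbar_head",53),("extension",52.5)):
  for r in cut_out("wrist",t)[:1]:
    ys,xs=np.nonzero(r["region"]);W=np.array([atz(s,E,p,z)[:2] for p in zip(xs,ys)])-C;rx,ry=W@X,W@Y
    P=np.array([(b,(ry[m].max()+ry[m].min())/2,np.ptp(ry[m])) for b in range(-110,110,10) for m in [(rx>=b)&(rx<b+10)] if m.sum()>5])
    print(t,rx.min().round(1),rx.max().round(1));print(P.round(1).tolist())
E
```

```text
t 29.5 pos [483.4 228.9 336.9] psi -171.91 f [0.36 0.71 0.41] mz [-0.082  0.009  0.064] tau -0.151 -0.087 axis in tool [  83.2 -451.2] w 36.1
F [-0.04 -0.33] tau2 0.011
top 0.61 mid [481.2 229.4] dir -172.08 len 249.3
scene 0.65 mid [484.1 227.7] dir 7.44 len 251.8
wrist 0.82 mid [487.2 229.9] dir 8.07 len 255.2
tbar_head -124.6 132.3
[[-110.0, 0.4, 13.0], [-100.0, 0.4, 13.1], [-90.0, 0.5, 14.6], [-80.0, 0.4, 13.5], [-70.0, 0.4, 13.7], [-60.0, 0.8, 14.5], [-50.0, 0.4, 14.0], [-40.0, 0.4, 14.2], [-30.0, 0.8, 13.6], [-20.0, 0.5, 21.7], [-10.0, 0.1, 24.2], [0.0, 0.1, 24.5], [10.0, 0.1, 24.6], [20.0, 0.5, 13.6], [30.0, 0.5, 13.8], [40.0, 0.1, 13.2], [50.0, 0.1, 13.3], [60.0, 0.1, 13.4], [70.0, 0.1, 13.6], [80.0, 0.5, 12.9], [90.0, 0.5, 13.0], [100.0, 0.5, 13.2]]
extension -105.0 145.0
[[-110.0, 52.4, 20.8], [-100.0, 52.4, 21.9], [-90.0, 52.4, 22.0], [-80.0, 52.5, 21.4], [-70.0, 52.3, 13.0], [-60.0, 52.6, 13.4], [-50.0, 52.6, 13.7], [-40.0, 52.2, 13.1], [-30.0, 52.3, 12.8], [-20.0, 52.1, 12.9], [-10.0, 52.1, 13.0], [0.0, 52.1, 13.0], [10.0, 52.0, 13.0], [20.0, 51.9, 13.2], [30.0, 51.5, 13.7], [40.0, 52.2, 12.9], [50.0, 53.8, 10.4]]
```

View pics/w7.png

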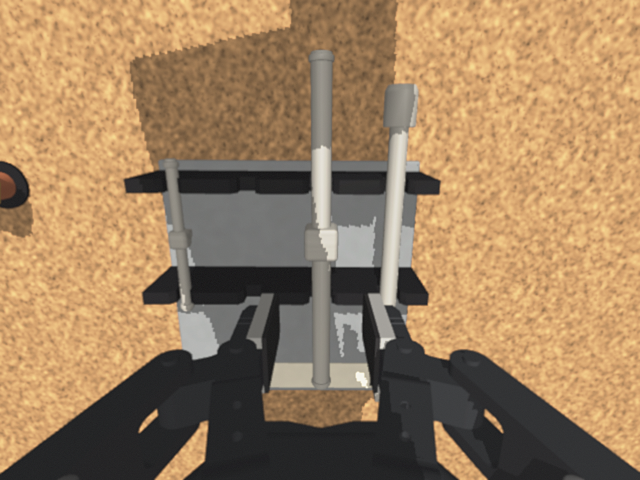

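The T-handle lies in its notches, with its head at (321,243) between the rails, and its neighbours are untouched. The gripper is clear, so I'm handing in.

```bash
python3 -c "
from bench import *
print(job_done())"
```

```text
the job is handed in; nothing more can be done
None
```

The plug is tightened to about 0.8 Nm by the force reading (about 1.0 by the less certain wrist-moment reading). The T-handle lies in its own notches, drive down, with the other tools left in place, and the job was handed in at about 30 s; no verdict was returned.

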